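# Push the carton off the notebook's keyboard and shut the lid

### The arm

A 6-joint arm with a two-finger parallel gripper is mounted at the origin on the work surface; the furniture and walls round the work are solid. World frame = base frame: x ahead of the robot, y to its left, z up, the work surface at z = 0. Lengths are in mm, angles in rad, forces in N, time in s.
With the tool pointing down it reaches from about 350 to 950 mm from the base axis. Payload 17.4 kg.
Tool frame: the origin (TCP) lies between the finger pads; the fingertips stand 8 mm ahead of it and the grasp point (between the pads) lies 11 mm behind it; z points along the fingers, y is the direction in which the jaws open and shut (so a half turn about z gives the same grasp; the last joint's range is limited). The gripper opens to 93 mm and grips with 3 to 60 N. Pads are 15 mm wide; open, the fingers measure 128 mm over their backs; the gripper's body (75 mm by 188 mm) begins 65 mm behind the grasp point.
Start: joints at [1.113, 0.116, 1.442, -0, 1.584, -0.038], TCP at [275.123, 616.392, 226.646] pointing down, gripper open.
Joint ranges: [-2.83, 2.83], [-0.83, 2.19], [0.07, 2.5], [-1.14, 4.28], [0.01, 3], [-2.97, 2.97]. Speed limits (rad/s): [1.89, 1.89, 2.22, 3.14, 3.14, 3.14].

### API

Orientations are given as a rotation vector (axis times angle).
In Python, from cell import r, eyes gives the robot as it stands.
- The arm moves only by the tool step_arm, never from a script. Its arguments are lists of equal length, an entry for each row: "translation": the shift along the world's x, y, z in cm, a list of three; "dr": the turn, a rotation vector about the world's x, y, z in degrees, a list of three; "jaw": the finger opening in cm, from 0 to 9.3. A call has exactly 5 rows; each row is the pose to reach, as a shift and turn from the pose commanded when the call began; what a row does not reach only later rows make up. A row lasts 1/12 s, in which the tool goes at most 41.7 mm and 7.16 degrees, less where a joint would pass 70% of its speed; a pose out of reach is approached as far as the arm can. A call with a gripper value outside its range is refused whole. The fingers move at their own pace and stop on an object; "grip_force" is the grip in N (left out, the last holds). Time passes only in rows, so rows that repeat a pose let the fingers close, or fill a call up. It gives the time, the measured TCP pose, the force and the opening at its end, in the units of the state.
- r.state(): the state, without advancing time (a new reading comes with each control period).
- eyes.camera(name): name is "scene" or "top"; returns the picture (400x640x3 uint8, red, green, blue); there is no depth.
- eyes.get_calibration(name): a dict with "fx", "fy", "cx", "cy" (pixels), "world_to_cam" (4x4, takes a point from world to camera coordinates). Camera axes: x right, y up, looking along -z (the intrinsics and any distortion apply to the point x, -y, -z); pixel columns grow to the right and rows downward; lengths in mm; the calibration is good to about 2 mm. A picture is of the moment at which its call begins. get_calibration takes no time and is no camera call.
- r.hand_in(): hands the job in, once; it reports no verdict.
The state is a dict: "t": time; "qpos": joint angles; "qd": joint speeds; "effort": joint torques, N m; "position": TCP position; "ee_rot": TCP orientation; "wrist_force": force on the tool from outside, world axes, zero at the start; "ft_torque": the same for the moment, N m; "gripper_width": finger opening in mm.
Only numpy, scipy, OpenCV 4.12 (cv2) and the standard library are available. Lean on these libraries where they do the work, as an engineer would, in place of code of your own. Each camera call takes 0.05 s, during which the arm holds its last target.

### The job

The notebook computer has been left open with a small tablet carton lying on its keyboard. Push the carton off with the fingertips, away from the robot, until it lies on the desk beyond the notebook's far side and no longer leans on the notebook; then push the lid over from behind and shut it completely, without slamming it. Do not pick anything up or press down hard on the carton, leave the notebook about where it stands, and do not disturb the mouse, the memo pad or the rubber stamp.

Things in the scene. Friction and masses are not known exactly. Their poses are not given: they have to be found in the camera images.
- laptop: Black 15-inch notebook, loose, 1.9 kg; the origin is the centre of its underside, on the desk; the flat keyboard deck is 18 mm up. Axes: x from the user's front edge to the hinge (roughly the robot's left, world +y), y along the width towards the robot (roughly world -x), z up. The base spans x -0.131 (front edge) to +0.132, y -0.193 (far side, away from the robot) to +0.193.
- laptop_lid (a joint): Lid angle in rad: 0 shut flat, 1.57 upright, at most 2.18. The hinge line runs along laptop's y at x +0.1255, z +0.0205 of that frame. The lid is a flat panel 385 mm wide, 8.5 mm thick, 257 mm from hinge to free edge; shut, its top is 28.5 mm above the desk. The hinge has 0.75 N m of friction: the lid stays at any angle and must be pushed all the way (about 3 N at its free edge when upright).
- lid_edge (a point): Middle of the lid's free edge on its outer face (the back, away from the screen): 257 mm from the hinge line and 8 mm outward of it. Its axes are those of the lid (those of laptop when shut): z points out of the lid's outer face, x from the free edge to the hinge. Behind the lid the printer (0.37 m high) fills world x > 0.52, y > 0.07; nearer to the robot there is free room.
- carton_mid (a point): Centre of the small tablet carton, white with a thin purple stripe: a flat block 45 mm (its x) by 70 mm (its y) by 20 mm high, 0.04 kg, loose, lying at any angle. At first it lies flat on the keyboard deck, this point 28 mm above the desk; flat on the desk the point is 10 mm up. It may roll onto a side as it drops off the 18 mm high deck; that does not matter.
- carton: The same carton; origin at the centre of its underside, z up.
- mouse_mid (a point): Black computer mouse, 108 x 60 x 36 mm, on the desk to the left of the notebook, well behind its lid: centre, 18 mm above the desk. Leave it alone.
- memo_pad_mid (a point): Yellow block of memo slips, 76 x 76 x 11 mm, on the desk to the left of the notebook, behind its lid: centre, 5.5 mm above the desk. Leave it alone.
- rubber_stamp_mid (a point): Wooden rubber stamp, 55 x 29 mm, 73 mm high, standing on the desk beyond the notebook, near the printer's side and to the left of the carton's way: centre, 36 mm above the desk. Leave it alone.
Mind the look-alikes: they are no part of the job. Of the things that look like the carton, the largest one is meant.

How it is judged (in metres and radians):
On the way, in this order (a step that is already met when the one before it is completed fails the run):
1. the carton lies on the desk beyond the far side of the notebook, not leaning on it, with the lid still open (y of carton_mid in the frame of laptop below -0.205 m and height (world z) of carton_mid between 0.005 and 0.026 m and contact force between carton and laptop below 0.05 N and value of joint laptop_lid above 0.9 rad), for 0.2 s.
2. the lid is shut (value of joint laptop_lid below 0.02 rad), for 0.2 s.
At the end, for the whole second after the job is handed in: The lid is shut to within 0.02 rad (a 5 mm gap at its free edge); the carton lies on the desk, its centre at least 12 mm beyond the notebook's far side and below 26 mm, without leaning on the notebook (contact under 0.05 N); the notebook lies level within 40 mm of where it stood (value of joint laptop_lid below 0.02 rad and y of carton_mid in the frame of laptop below -0.205 m and height (world z) of carton_mid between 0.005 and 0.026 m and contact force between carton and laptop below 0.05 N and distance of laptop from where it was at the start of the episode below 0.04 m and height (world z) of laptop above -0.004 m and angle between laptop's own z axis and vertical below 0.03 rad); the robot touches nothing.
It fails at once if the carton was lifted (its centre more than 30 mm above where it lay on the deck) (height (world z) of carton_mid above 0.058 m).
It fails at once if the lid was lowered while the carton was still on the notebook (value of joint laptop_lid below 0.7 rad and y of carton_mid in the frame of laptop above -0.2 m).
It fails at once if the lid was slammed (faster than 2.5 rad/s) or the fingers pressed on the carton with more than 40 N (velocity of joint laptop_lid below -2.5 rad/s or contact force between the fingers and carton above 40 N).
It fails at once if the notebook was lifted or shoved away (more than 60 mm) (distance of laptop from where it was at the start of the episode above 0.06 m or height (world z) of laptop above 0.017 m).
It fails at once if the mouse, the memo pad or the rubber stamp was disturbed (more than 20 mm) (distance of any of mouse_mid, memo_pad_mid, rubber_stamp_mid from where it was at the start of the episode above 0.02 m).
It also fails if it takes over 69 s, if anything falls off the work surface, if the arm or the gripper's body presses on something with over 40 N, if the wrist force passes 120 N, or if a joint passes its speed limit or range.

## Working session

There is one attempt and no reset: what is moved stays moved. The work goes in short steps, Python scripts to look and compute and a tool call to move; the robot and the scene stay as the last step left them, time stands still between calls to the robot, and variables do not carry over. Pictures are saved under pics/ and viewed, and the job is handed in when it is done.

Besides the shell and the picture viewer there is one more tool, called after "Call:" in YAML: its name, and indented under it one key for each argument. step_arm: Moves the arm, as the interface text tells. Its arguments: {"type":"object","properties":{"translation":{"type":"array","items":{"type":"array","items":{"type":"number"}}},"dr":{"type":"array","items":{"type":"array","items":{"type":"number"}}},"jaw":{"type":"array","items":{"type":"number"}},"grip_force":{"type":"number"}},"required":["translation","dr","jaw"]}

```bash
mkdir -p pics; ls; python3 - <<'E'
from cell import r, eyes
import cv2
s=r.state(); print(s)
for n in("scene","top"):
    cv2.imwrite(f"pics/{n}0.png",eyes.camera(n)[:,:,::-1]); print(eyes.get_calibration(n))
E
```

```text
pics
{'t': 0.0, 'qpos': array([ 1.11319368e+00,  1.16479937e-01,  1.44224350e+00,  3.85359730e-05,
        1.58400388e+00, -3.78426658e-02]), 'qd': array([ 9.93699172e-04,  3.14009135e-04,  6.99811068e-05,  1.28964788e-04,
       -4.65550786e-04,  3.79498108e-04]), 'effort': array([ 1.80502470e-04, -7.21254587e+01, -6.22599435e+01,  7.80199002e-02,
        2.39960232e-02, -1.62235170e-05]), 'position': array([275.0307801 , 616.22041876, 225.92277233]), 'ee_rot': array([-6.54460754e-01, -3.07234436e+00,  1.71290133e-03]), 'wrist_force': array([-0.57881711,  0.42217821,  0.32969418]), 'ft_torque': array([ 0.01640059, -0.02648972, -0.04299307]), 'gripper_width': 92.76411025000304}
{'fx': 392.8212377168116, 'fy': 392.8212377168116, 'cx': 324.48554596202985, 'cy': 198.59731711709313, 'world_to_cam': array([[ 6.57188132e-01,  7.53661735e-01, -9.88681375e-03,
        -3.58172310e+02],
       [-6.62878939e-01,  5.84169907e-01,  4.68334317e-01,
         2.69049444e+02],
       [ 3.58741233e-01, -3.01229994e-01,  8.83496021e-01,
        -1.14634553e+03],
       [ 0.00000000e+00,  0.00000000e+00,  0.00000000e+00,
         1.00000000e+00]])}
{'fx': 416.60903785978815, 'fy': 416.60903785978815, 'cx': 323.1233175961424, 'cy': 199.71213359719107, 'world_to_cam': array([[-7.45210711e-03, -9.99882546e-01, -1.33925194e-02,
         5.48243933e+01],
       [ 9.98503639e-01, -8.16607762e-03,  5.40721578e-02,
        -4.85714432e+02],
       [-5.41751711e-02, -1.29695279e-02,  9.98447216e-01,
        -1.02341516e+03],
       [ 0.00000000e+00,  0.00000000e+00,  0.00000000e+00,
         1.00000000e+00]])}
```

View pics/scene0.png

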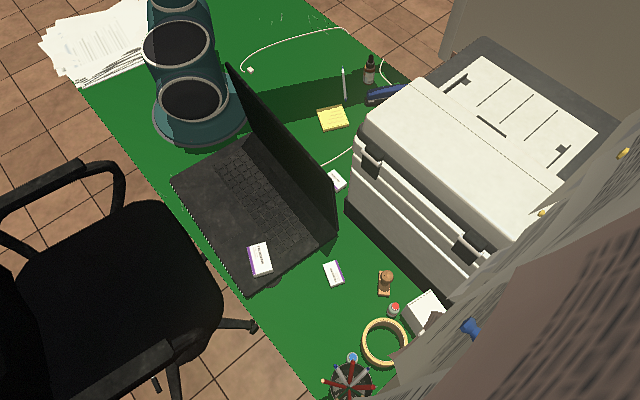

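View pics/top0.png

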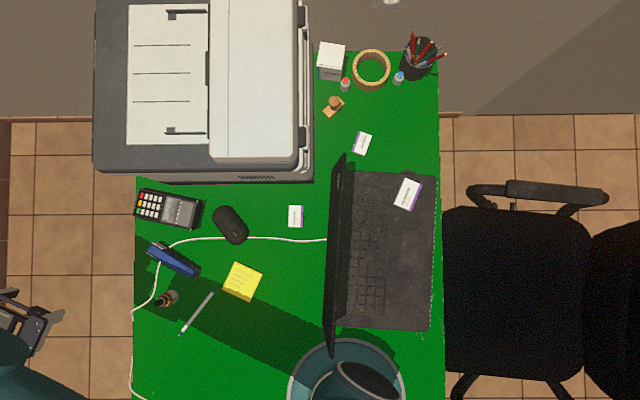

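```bash
cat > h.py <<'E'
import numpy as np,cv2
from cell import r,eyes
def ray(n,u,v):
    c=eyes.get_calibration(n);T=c["world_to_cam"];R=T[:3,:3]
    d=R.T@np.array([(u-c["cx"])/c["fx"],-(v-c["cy"])/c["fy"],-1]);return -R.T@T[:3,3],d
def pt(n,u,v,z):
    o,d=ray(n,u,v);return o+d*(z-o[2])/d[2]
def proj(n,p):
    c=eyes.get_calibration(n);q=c["world_to_cam"]@np.append(p,1);return c["cx"]-c["fx"]*q[0]/q[2],c["cy"]+c["fy"]*q[1]/q[2]
E
python3 - <<'E'
from h import *
t=cv2.imread("pics/top0.png");s=cv2.imread("pics/scene0.png")
a=cv2.resize(t[90:370,300:460],None,fx=4,fy=4)[:,:]
a=cv2.convertScaleAbs(a,alpha=1.8,beta=20)
cv2.imwrite("pics/z1.png",cv2.resize(t[140:280,300:460],None,fx=5,fy=5)[:600]) if 0 else None
cv2.imwrite("pics/ta.png",cv2.convertScaleAbs(cv2.resize(t[90:230,300:460],None,fx=4,fy=4,interpolation=2),alpha=2,beta=20))
cv2.imwrite("pics/tb.png",cv2.convertScaleAbs(cv2.resize(t[230:370,300:460],None,fx=4,fy=4,interpolation=2),alpha=2,beta=20))
cv2.imwrite("pics/sa.png",cv2.convertScaleAbs(cv2.resize(s[55:305,160:410],None,fx=2.4,fy=2.4,interpolation=2),alpha=2,beta=20))
E
```

```text
(no output)
```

View pics/ta.png

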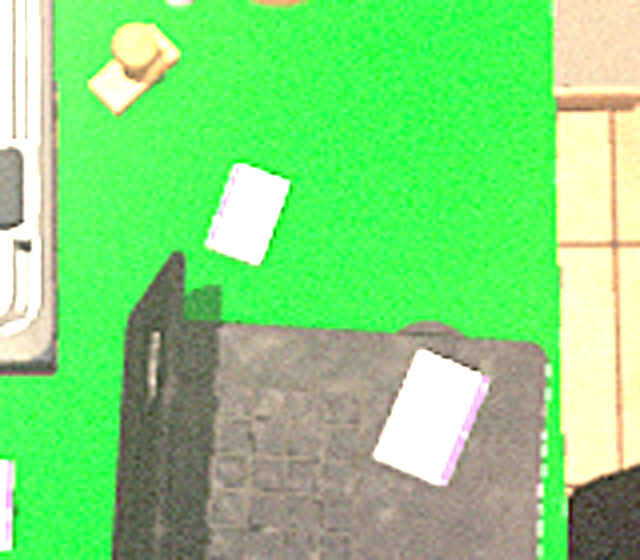

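View pics/tb.png

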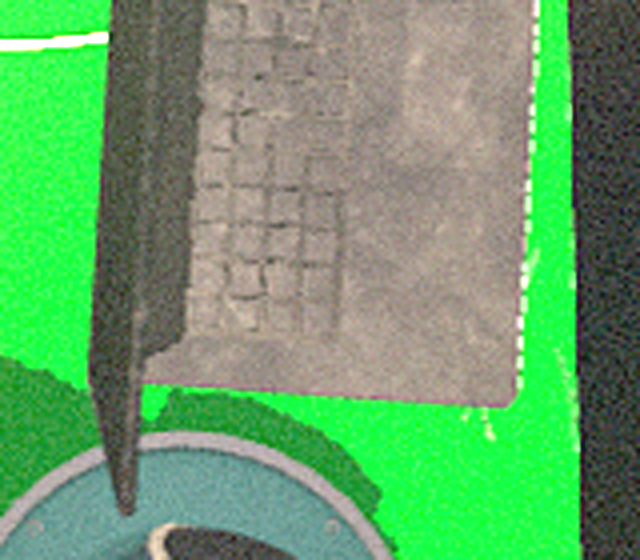

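View pics/sa.png

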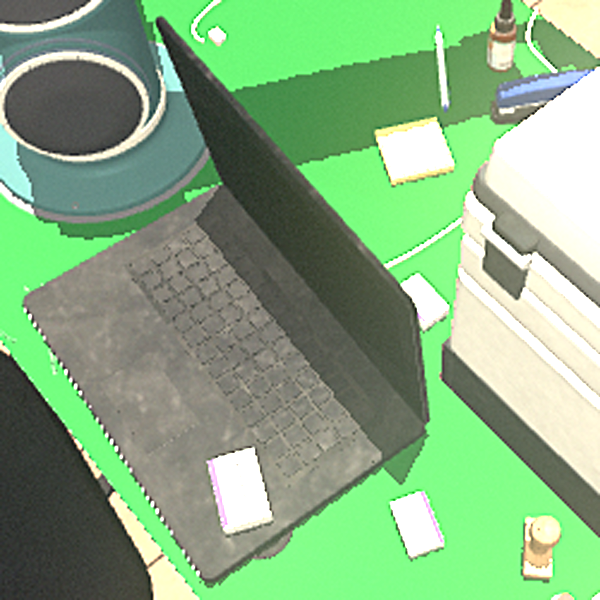

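```bash
python3 - <<'E'
from h import *
np.set_printoptions(precision=1,suppress=True)
T=lambda x,y,z,oy=90: pt("top",300+x/4,oy+y/4,z)[:2]
S=lambda x,y,z: pt("scene",160+x/2.4,55+y/2.4,z)[:2]
print("deck FarFront",T(547,345,18),"NearFront",T(518,407,18,230))
print("deck far-left visible",T(215,322,18),"near",T(145,383,18,230))
print("scene far front",S(210,578,18),"near front",S(28,300,18), "far hinge",S(428,430,18))
print("carton top", [T(*p,38) for p in [(420,349),(488,376),(443,486),(374,456)]])
print("carton sc", [S(*p,38) for p in [(209,458),(254,448),(270,522),(228,534)]])
print("small1", [T(*p,15) for p in [(240,163),(290,180),(257,265),(207,245)]])
print("bump T",T(430,321,5),"w",T(395,330,5),T(465,335,5),"S",S(275,553,5),S(258,555,5),S(292,543,5))
print("stamp base", [T(*p,5) for p in [(90,85),(120,113),(180,55)]],"deskedge",T(556,50,0),T(565,300,0))
# lid corners: triangulate
def tri(a,b):
    o1,d1=ray("top",*a);o2,d2=ray("scene",*b)
    A=np.c_[d1,-d2];k=np.linalg.lstsq(A,o2-o1,rcond=None)[0];p,q=o1+k[0]*d1,o2+k[1]*d2
    return (p+q)/2,np.linalg.norm(p-q)
# lid free edge far corner: top (180,255)? ; near corner (125,512)
print(tri((300+92/4,230+375/4),(160+160/2.4,55+18/2.4)))
print(tri((300+125/4,230+512/4),(160+160/2.4,55+18/2.4)))
print(tri((300+180/4,90+255/4),(160+412/2.4,55+300/2.4)))
E
```

```text
deck FarFront [ 541.8 -230.9] NearFront [ 162.7 -205. ]
deck far-left visible [558.  -25.7] near [178.   21.3]
scene far front [ 544.4 -224.8] near front [ 173.3 -196.5] far hinge [567.6  24.3]
carton top [array([ 537.9, -148.7]), array([ 521. , -189.6]), array([ 454.5, -161.1]), array([ 473. , -119.8])]
carton sc [array([ 456.8, -158.2]), array([ 477.1, -119.7]), array([ 545.3, -152.8]), array([ 528.9, -188.7])]
small1 [array([658.3, -42.7]), array([647.2, -73.8]), array([593.9, -52.5]), array([606.7, -21.4])]
bump T [ 559.  -161.4] w [ 553.5 -139.4] [ 549.9 -183.1] S [ 561.5 -164.5] [ 552.4 -177.8] [ 564.5 -146.4]
stamp base [array([711.5,  51. ]), array([693.3,  32.2]), array([730.2,  -6.2])] deskedge [ 732.1 -245.5] [ 572.1 -247.5]
(array([245.6,  31.8, 319. ]), np.float64(38.89228502508818))
(array([182. ,  36.1, 269.6]), np.float64(2.7543833299539124))
(array([558.2,   7.3, 277.2]), np.float64(2.871405421071135))
```

Call:
step_arm:
  translation:
    - [1, -3, 2.4]
    - [2, -6, 4.8]
    - [3, -9, 7.2]
    - [4, -12, 9.6]
    - [5, -15, 12]
  dr:
    - [0, 0, 5]
    - [0, 0, 10]
    - [0, 0, 15]
    - [0, 0, 20]
    - [0, 0, 24]
  jaw: [1, 1, 1, 1, 1]

```text
t: 0.52
position: [325.1, 464.8, 347.4]
ee_rot: [0.006, -3.141, 0.001]
wrist_force: [0.7, -0.7, 0.7]
gripper_width: 64.4
```

```bash
python3 - <<'E'
from h import *
s=cv2.imread("pics/scene0.png");t=cv2.imread("pics/top0.png")
cv2.imwrite("pics/bump.png",np.hstack([cv2.convertScaleAbs(cv2.resize(x,(390,390),interpolation=2),alpha=2.5,beta=20) for x in (s[260:300,255:295],t[155:195,385:425])]))
E
```

```text
(no output)
```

View pics/bump.png

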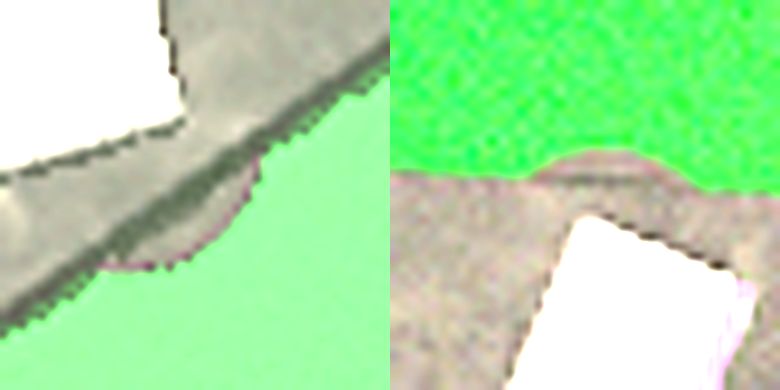

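The two pictures show the notebook open with its lid nearly upright, the carton near the far front corner, and a low rounded tab on the far side at x≈560, y≈-162 (top pixel 407,171). I'll push the carton well beyond that tab.

Call:
step_arm:
  translation:
    - [0, -4, 0.2]
    - [0, -8, 0.4]
    - [0.5, -12, 0.6]
    - [1, -16, 0.6]
    - [2, -19.5, 0.6]
  dr:
    - [0, 0, 0]
    - [0, 0, 0]
    - [0, 0, 0]
    - [0, 0, 0]
    - [0, 0, 0]
  jaw: [1, 1, 1, 1, 1]

```text
t: 0.93
position: [344.3, 269.4, 352.9]
ee_rot: [0.0, 3.141, 0.001]
wrist_force: [0.1, 0.6, 0.1]
gripper_width: 31.1
```

Call:
step_arm:
  translation:
    - [0.8, -4, 0]
    - [1.6, -8, 0]
    - [2.4, -12, 0]
    - [3.2, -16, 0]
    - [4, -20, 0]
  dr:
    - [0, 0, 0]
    - [0, 0, 0]
    - [0, 0, 0]
    - [0, 0, 0]
    - [0, 0, 0]
  jaw: [1, 1, 1, 1, 1]

```text
t: 1.35
position: [384.7, 69.5, 352.7]
ee_rot: [0.001, 3.141, 0.0]
wrist_force: [1.3, -0.5, 0.5]
gripper_width: 10.2
```

Call:
step_arm:
  translation:
    - [0.5, -4, 0]
    - [1, -8, 0]
    - [2, -12, 0]
    - [3, -16, 0]
    - [3.5, -20, 0]
  dr:
    - [0, 0, 0]
    - [0, 0, 0]
    - [0, 0, 0]
    - [0, 0, 0]
    - [0, 0, 0]
  jaw: [1, 1, 1, 1, 1]

```text
t: 1.77
position: [420.1, -130.9, 352.4]
ee_rot: [0.002, 3.142, 0.0]
wrist_force: [1.5, 0.5, 0.9]
gripper_width: 10.3
```

```bash
python3 - <<'E'
from h import *
s=r.state();print(s['t'],s['position'],s['ee_rot'],s['qpos'])
cv2.imwrite("pics/s1.png",eyes.camera("scene")[:,:,::-1])
E
```

```text
1.7667 [ 420.08199712 -130.8558833   352.37787376] [1.99875526e-03 3.14152019e+00 1.07941693e-04] [-3.60022569e-01 -4.03268352e-01  1.70518168e+00  9.29280811e-05
  1.83963626e+00 -1.92952173e+00]
```

View pics/s1.png

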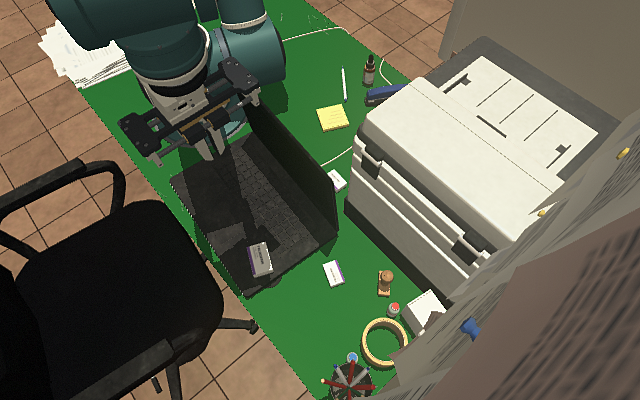

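The gripper hovers clear above the deck, and the lid and carton are undisturbed (carton near pixel 260,260). Now I descend.

Call:
step_arm:
  translation:
    - [0.1, -1, -4]
    - [0.2, -2, -8]
    - [0.2, -2.6, -12]
    - [0.2, -2.6, -16]
    - [0.2, -2.6, -20]
  dr:
    - [0, 0, 0]
    - [0, 0, 0]
    - [0, 0, 0]
    - [0, 0, 0]
    - [0, 0, 0]
  jaw: [1, 1, 1, 1, 1]

```text
t: 2.23
position: [421.6, -154.8, 150.5]
ee_rot: [-0.003, -3.141, -0.0]
wrist_force: [1.3, -1.2, 1.2]
gripper_width: 10.1
```

Call:
step_arm:
  translation:
    - [0, 0, -3.5]
    - [0, 0, -7]
    - [0, 0, -10]
    - [0, 0, -12]
    - [0, 0, -12.1]
  dr:
    - [0, 0, 0]
    - [0, 0, 0]
    - [0, 0, 0]
    - [0, 0, 0]
    - [0, 0, 0]
  jaw: [1, 1, 1, 1, 1]

```text
t: 2.65
position: [420.2, -153.7, 27.8]
ee_rot: [-0.001, -3.137, -0.003]
wrist_force: [-0.9, 1.4, 0.1]
gripper_width: 10.2
```

Call:
step_arm:
  translation:
    - [0.5, -0.2, 0.3]
    - [1.2, -0.2, 0.3]
    - [2, -0.2, 0.3]
    - [2.8, -0.2, 0.3]
    - [3.6, -0.2, 0.3]
  dr:
    - [0, 0, 0]
    - [0, 0, 0]
    - [0, 0, 0]
    - [0, 0, 0]
    - [0, 0, 0]
  jaw: [1, 1, 1, 1, 1]

```text
t: 3.07
position: [459.6, -156.8, 35.6]
ee_rot: [0.001, 3.14, -0.001]
wrist_force: [0.6, -0.0, 0.1]
gripper_width: 9.8
```

Call:
step_arm:
  translation:
    - [0.8, 0, 0]
    - [1.6, 0, 0]
    - [2.4, 0, 0]
    - [3.2, 0, 0]
    - [4, 0, 0]
  dr:
    - [0, 0, 0]
    - [0, 0, 0]
    - [0, 0, 0]
    - [0, 0, 0]
    - [0, 0, 0]
  jaw: [1, 1, 1, 1, 1]

```text
t: 3.48
position: [498.9, -156.6, 34.6]
ee_rot: [-0.001, -3.141, -0.0]
wrist_force: [-0.3, -0.1, 0.6]
gripper_width: 9.8
```

```bash
cat > look.py <<'E'
import sys
from h import *
k=sys.argv[1]
s=eyes.camera("scene")[:,:,::-1];t=eyes.camera("top")[:,:,::-1]
cv2.imwrite(f"pics/{k}.png",np.hstack([cv2.convertScaleAbs(cv2.resize(x,(400,400),interpolation=2),alpha=1.6,beta=20) for x in (s[150:350,180:380],t[60:260,290:490])]))
cv2.imwrite(f"pics/{k}_s.png",s);cv2.imwrite(f"pics/{k}_t.png",t)
q=r.state();print(q['t'],q['position'],q['wrist_force'])
E
python3 look.py p1
```

```text
3.5833 [ 499.10570204 -156.56756539   34.5539705 ] [-0.5100018  -0.32132489 -0.17850124]
```

View pics/p1.png

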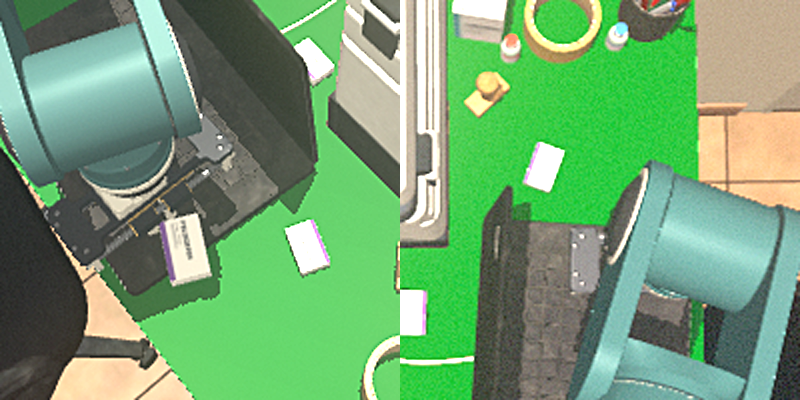

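The carton moves with the fingers and now overhangs the far side (left half, about 190,250). Keep pushing, slightly lower.

```bash
python3 - <<'E'
from h import *
print([pt("scene",180+x/2,150+y/2,38)[:2].round() for x,y in [(166,222),(204,213),(213,276),(170,286)]])
E
```

```text
[array([ 510., -153.]), array([ 530., -114.]), array([ 593., -151.]), array([ 571., -193.])]
```

Call:
step_arm:
  translation:
    - [0.8, 0, -0.3]
    - [1.6, 0, -0.3]
    - [2.4, 0, -0.3]
    - [3.2, 0, -0.3]
    - [4, 0, -0.3]
  dr:
    - [0, 0, 0]
    - [0, 0, 0]
    - [0, 0, 0]
    - [0, 0, 0]
    - [0, 0, 0]
  jaw: [1, 1, 1, 1, 1]

```text
t: 4.0
position: [539.0, -156.6, 31.6]
ee_rot: [0.001, 3.141, 0.0]
wrist_force: [-0.8, 0.1, 0.6]
gripper_width: 10.2
```

```bash
python3 look.py p2
```

```text
4.1 [ 539.20946073 -156.573881     31.59769321] [-0.56397824 -0.06927165  0.49069024]
```

View pics/p2.png

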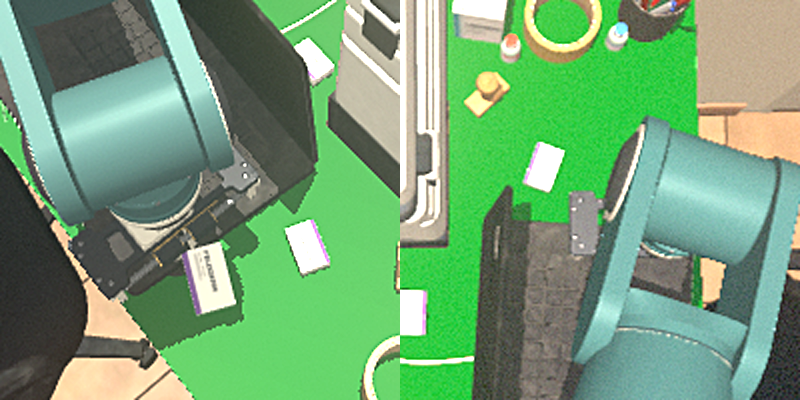

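Call:
step_arm:
  translation:
    - [0.8, 0, 0]
    - [1.6, 0, 0]
    - [2.4, 0, 0]
    - [3.2, 0, 0]
    - [4, 0, 0]
  dr:
    - [0, 0, 0]
    - [0, 0, 0]
    - [0, 0, 0]
    - [0, 0, 0]
    - [0, 0, 0]
  jaw: [1, 1, 1, 1, 1]

```text
t: 4.52
position: [579.0, -156.6, 31.7]
ee_rot: [0.001, 3.141, -0.0]
wrist_force: [-0.5, -0.1, 0.5]
gripper_width: 10.3
```

```bash
python3 look.py p3
```

```text
4.6167 [ 579.20477956 -156.58189823   31.57321379] [ 0.18180625 -0.04031522  1.04706252]
```

View pics/p3.png

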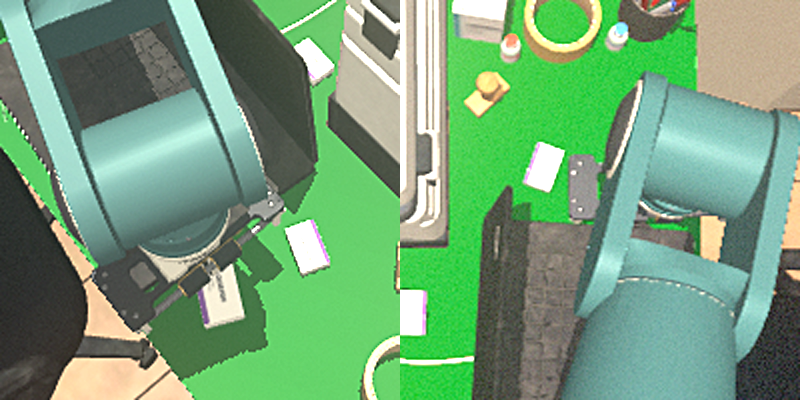

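```bash
python3 - <<'E'
from h import *
for z in (0,20):print([pt("scene",180+x/2,150+y/2,z)[:2].round() for x,y in [(199,290),(206,327),(244,318)]])
q=r.state();print(q['qpos'])
E
```

```text
[array([ 585., -169.]), array([ 622., -189.]), array([ 642., -151.])]
[array([ 590., -171.]), array([ 627., -190.]), array([ 646., -153.])]
[-3.06566502e-01  7.63741572e-02  1.81022957e+00  5.41568786e-05
  1.25486396e+00 -1.87672028e+00]
```

The carton seems to have dropped off below the fingertips. I'll back off upward to look.

Call:
step_arm:
  translation:
    - [0, 0, 3]
    - [0, 0, 6]
    - [-3, 0, 9]
    - [-7, 0, 10]
    - [-11, 0, 10]
  dr:
    - [0, 0, 0]
    - [0, 0, 0]
    - [0, 0, 0]
    - [0, 0, 0]
    - [0, 0, 0]
  jaw: [1, 1, 1, 1, 1]

```text
t: 5.03
position: [467.9, -156.8, 134.3]
ee_rot: [0.0, 3.138, -0.002]
wrist_force: [-0.2, -0.5, 0.8]
gripper_width: 10.1
```

Call:
step_arm:
  translation:
    - [-4, 0, 1]
    - [-8, 0, 2]
    - [-8, 0, 2]
    - [-8, 0, 2]
    - [-8, 0, 2]
  dr:
    - [0, 0, 0]
    - [0, 0, 0]
    - [0, 0, 0]
    - [0, 0, 0]
    - [0, 0, 0]
  jaw: [0, 0, 0, 0, 0]

```text
t: 5.45
position: [388.4, -156.7, 151.8]
ee_rot: [0.002, 3.141, -0.001]
wrist_force: [1.3, -0.1, 0.4]
gripper_width: 0.4
```

```bash
python3 look.py p4
```

```text
5.55 [ 388.6707966  -156.56273746  150.95639649] [0.25938214 0.14105876 0.05762654]
```

View pics/p4.png

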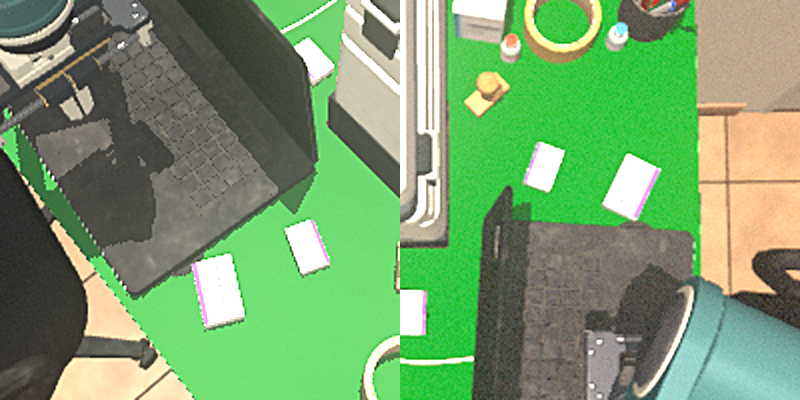

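```bash
python3 - <<'E'
from h import *
t=cv2.imread("pics/p4_t.png")
cv2.imwrite("pics/p4z.png",cv2.convertScaleAbs(cv2.resize(t[125:185,380:440],(600,600),interpolation=2),alpha=1.8,beta=20))
E
```

```text
(no output)
```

View pics/p4z.png

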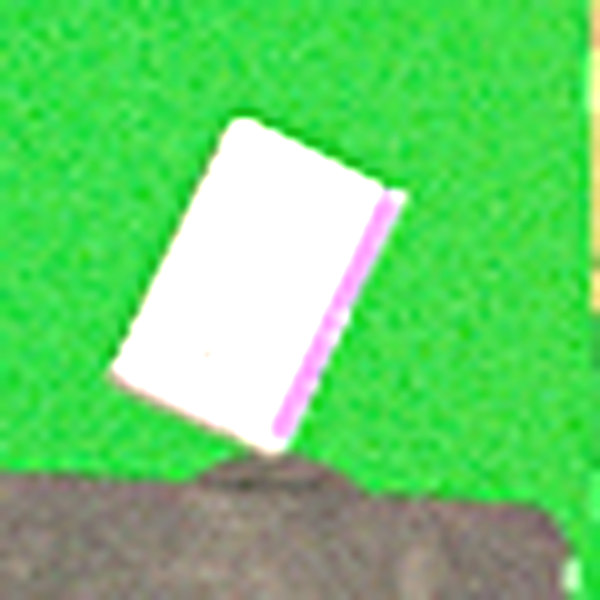

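The carton lies flat on the desk beyond the notebook, but its rear corner (zoom 273,455) is touching the tab. I'll nudge its right-hand side along the side's normal to get clearance.

```bash
python3 - <<'E'
from h import *
t=cv2.imread("pics/p4_t.png")
P=[pt("top",380+x/10,125+y/10,20)[:2] for x,y in [(235,118),(393,185),(283,455),(110,370)]]
print(np.round(P),np.mean(P,0))
print([np.linalg.norm(P[i]-P[i-1]).round() for i in range(4)])
d=P[1]-P[2];print(d/np.linalg.norm(d),np.degrees(np.arctan2(d[1],d[0])), (P[1]+P[2])/2)
print(pt("top",408,170.2,5),pt("top",400,172.5,18),pt("top",415.5,174.2,18),pt("top",434.5,176,18))
E
```

```text
[[ 641. -150.]
 [ 624. -189.]
 [ 556. -161.]
 [ 578. -118.]] [ 599.7587625  -154.44087336]
[np.float64(70.0), np.float64(42.0), np.float64(73.0), np.float64(48.0)]
[ 0.92057198 -0.39057294] -22.99015435182134 [ 590.06346155 -174.75140314]
[ 559.09260011 -162.65469824    5.        ] [ 551.92956468 -140.26207105   18.        ] [ 547.34734083 -178.51979484   18.        ] [ 542.44561506 -225.35668001   18.        ]
```

Call:
step_arm:
  translation:
    - [2, -0.8, 0]
    - [4, -1.6, 0]
    - [6, -2.4, 0]
    - [8, -3.2, 0]
    - [10, -3.8, 0]
  dr:
    - [0, 0, -7]
    - [0, 0, -14]
    - [0, 0, -21]
    - [0, 0, -28]
    - [0, 0, -35]
  jaw: [0, 0, 0, 0, 0]

```text
t: 5.97
position: [489.8, -194.9, 149.9]
ee_rot: [-0.953, -2.991, -0.0]
wrist_force: [0.5, -0.5, 0.7]
gripper_width: 0.2
```

Call:
step_arm:
  translation:
    - [2, 0, 0]
    - [4, 0, 0]
    - [6, 0, 0]
    - [8, 0, 0]
    - [9.4, 0, 0]
  dr:
    - [0, 0, -7]
    - [0, 0, -14]
    - [0, 0, -21]
    - [0, 0, -28]
    - [0, 0, -35]
  jaw: [0, 0, 0, 0, 0]

```text
t: 6.38
position: [584.2, -194.1, 149.4]
ee_rot: [-1.808, -2.566, 0.001]
wrist_force: [-0.5, -0.5, 0.8]
gripper_width: 0.5
```

Call:
step_arm:
  translation:
    - [0, 0, 0]
    - [0, 0, 0]
    - [0, 0, -1]
    - [0, 0, -2]
    - [0, 0, -3]
  dr:
    - [0, 0, -7]
    - [0, 0, -14]
    - [0, 0, -21]
    - [0, 0, -28]
    - [0, 0, -35]
  jaw: [0, 0, 0, 0, 0]

```text
t: 6.8
position: [582.8, -194.2, 119.3]
ee_rot: [-2.496, -1.903, 0.002]
wrist_force: [0.5, -0.9, -1.0]
gripper_width: 0.7
```

Call:
step_arm:
  translation:
    - [0, 0, -2]
    - [0, 0, -4]
    - [0, 0, -4]
    - [0, 0, -4]
    - [0, 0, -4]
  dr:
    - [0, 0, -7]
    - [0, 0, -8]
    - [0, 0, -8]
    - [0, 0, -8]
    - [0, 0, -8]
  jaw: [0, 0, 0, 0, 0]

```text
t: 7.22
position: [582.8, -194.6, 81.9]
ee_rot: [-2.619, -1.735, 0.0]
wrist_force: [0.7, -0.2, 2.0]
gripper_width: 0.7
```

```bash
python3 look.py p5; python3 -c "
from h import *
q=r.state();print(q['ee_rot'],q['qpos'],cv2.Rodrigues(q['ee_rot'])[0].round(3))"
```

```text
7.3167 [ 582.86175275 -194.71692697   82.71790244] [-0.15681907 -0.89434712  0.69843879]
[2.61883947e+00 1.73361553e+00 1.04907978e-03] [-3.63920819e-01  6.04425442e-02  1.73815952e+00 -7.51234413e-07
  1.34184319e+00  3.73757757e-02] [[ 0.391  0.921  0.001]
 [ 0.921 -0.391 -0.   ]
 [ 0.     0.001 -1.   ]]
```

View pics/p5.png

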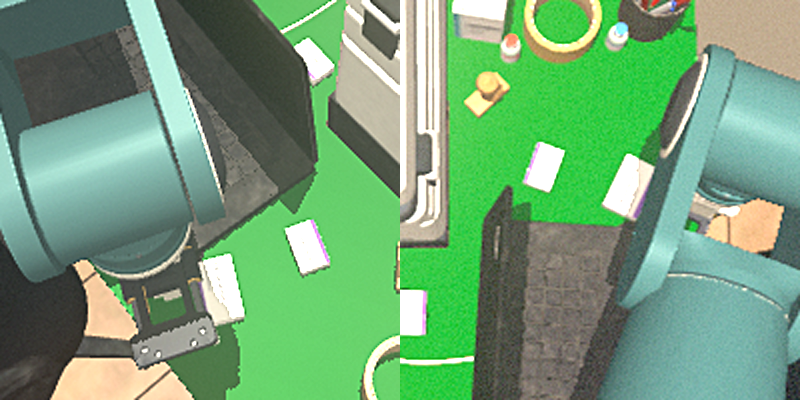

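The gripper's flat side lines up with the carton's right edge. I'll descend beside it and nudge along (0.39, 0.92).

Call:
step_arm:
  translation:
    - [0, 0, -2]
    - [0, 0, -4]
    - [0, 0, -5.5]
    - [0, 0, -6.5]
    - [0, 0, -6.5]
  dr:
    - [0, 0, 0]
    - [0, 0, 0]
    - [0, 0, 0]
    - [0, 0, 0]
    - [0, 0, 0]
  jaw: [0, 0, 0, 0, 0]

```text
t: 7.73
position: [581.6, -194.4, 15.3]
ee_rot: [-2.619, -1.732, 0.002]
wrist_force: [-0.5, -0.6, -0.2]
gripper_width: 0.4
```

Call:
step_arm:
  translation:
    - [0.3, 0.7, 0]
    - [0.6, 1.4, 0]
    - [0.9, 2.1, 0]
    - [1.2, 2.8, 0]
    - [1.5, 3.5, 0]
  dr:
    - [0, 0, 0]
    - [0, 0, 0]
    - [0, 0, 0]
    - [0, 0, 0]
    - [0, 0, 0]
  jaw: [0, 0, 0, 0, 0]

```text
t: 8.15
position: [597.8, -158.7, 17.4]
ee_rot: [2.62, 1.733, 0.001]
wrist_force: [-0.2, -0.8, 0.1]
gripper_width: 0.7
```

```bash
python3 look.py p6
```

```text
8.25 [ 597.73449923 -158.37124303   16.98954445] [ 1.46815655 -0.2750501   0.64987675]
```

View pics/p6.png

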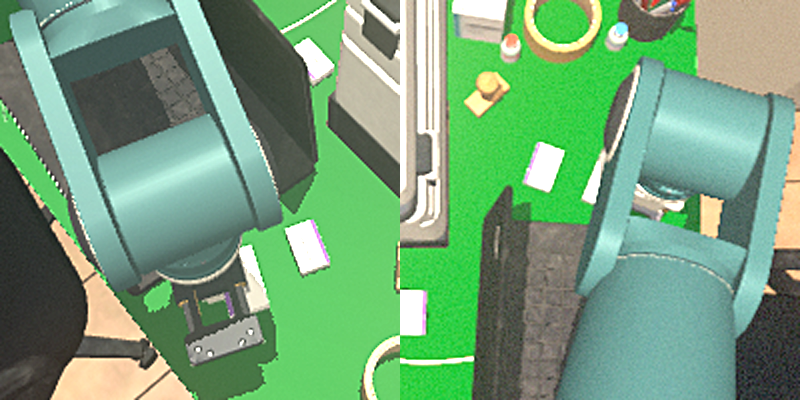

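Call:
step_arm:
  translation:
    - [0.3, 0.6, 0]
    - [-0.2, -0.6, 0]
    - [-0.5, -1.2, 0]
    - [-0.5, -1.2, 3]
    - [-0.5, -1.2, 7]
  dr:
    - [0, 0, 0]
    - [0, 0, 0]
    - [0, 0, 0]
    - [0, 0, 0]
    - [0, 0, 0]
  jaw: [0, 0, 0, 0, 0]

```text
t: 8.67
position: [589.9, -172.0, 83.9]
ee_rot: [-2.617, -1.728, 0.006]
wrist_force: [-0.2, -0.8, 0.7]
gripper_width: 0.2
```

Call:
step_arm:
  translation:
    - [-3, 0, 3]
    - [-6, 0, 6]
    - [-10, 0, 8]
    - [-14, 0, 10]
    - [-18, 0, 12]
  dr:
    - [0, 0, 0]
    - [0, 0, 0]
    - [0, 0, 0]
    - [0, 0, 0]
    - [0, 0, 0]
  jaw: [0, 0, 0, 0, 0]

```text
t: 9.08
position: [419.6, -171.8, 202.6]
ee_rot: [2.621, 1.732, -0.0]
wrist_force: [-0.1, -0.5, -0.0]
gripper_width: 0.8
```

```bash
python3 look.py p7; python3 -c "
from h import *
t=cv2.imread('pics/p7_t.png')
cv2.imwrite('pics/p7z.png',cv2.convertScaleAbs(cv2.resize(t[125:185,370:430],(600,600),interpolation=2),alpha=1.8,beta=20))"
```

```text
9.1833 [ 418.98015249 -172.4314124   206.29607306] [ 1.47496631  0.31138728 -0.2549486 ]
```

View pics/p7z.png

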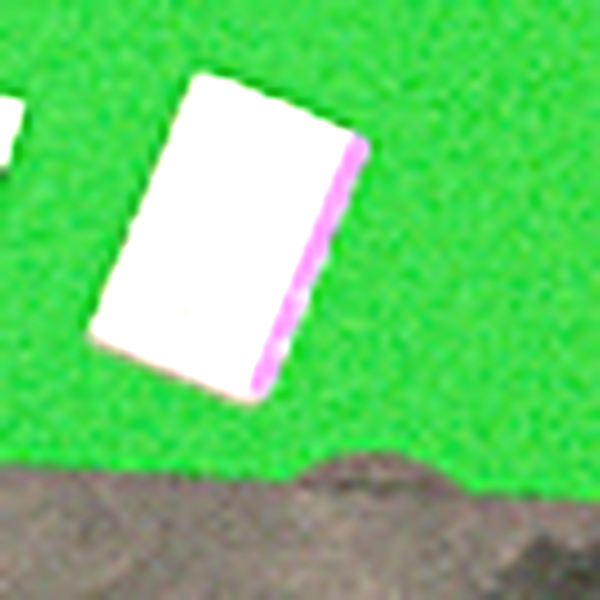

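View pics/p7_s.png

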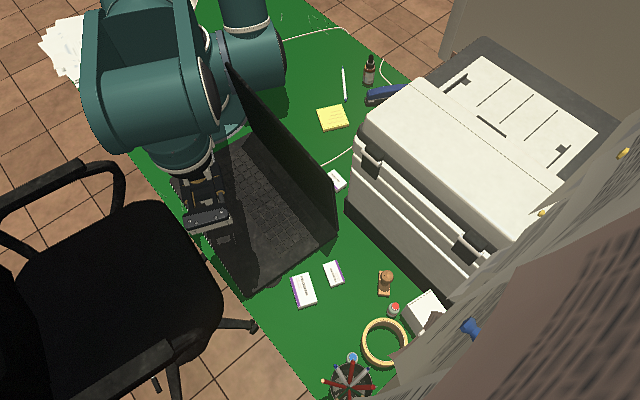

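The carton now sits clear of the notebook and tab by about 15 mm or more, flat on the desk (scene pixel 304,290). The lid is still upright and the bystanders haven't moved. Next I cross over the lid to its back side.

Call:
step_arm:
  translation:
    - [-0.5, 0, 4]
    - [-1, 0, 8]
    - [-2, 2, 11]
    - [-3, 5, 12]
    - [-3.5, 9, 12]
  dr:
    - [0, 0, 4]
    - [0, 0, 8]
    - [0, 0, 12]
    - [0, 0, 16]
    - [0, 0, 19]
  jaw: [0, 0, 0, 0, 0]

```text
t: 9.6
position: [386.4, -82.4, 324.7]
ee_rot: [2.296, 2.139, 0.002]
wrist_force: [1.4, 0.4, -0.1]
gripper_width: 0.6
```

Call:
step_arm:
  translation:
    - [0, 4, 0]
    - [0, 8, 0]
    - [0, 12, 0]
    - [0, 16, 0]
    - [-0.5, 20, 0]
  dr:
    - [0, 0, 0]
    - [0, 0, 0]
    - [0, 0, 0]
    - [0, 0, 0]
    - [0, 0, 0]
  jaw: [0, 0, 0, 0, 0]

```text
t: 10.02
position: [381.6, 120.1, 321.5]
ee_rot: [2.299, 2.141, -0.0]
wrist_force: [1.2, 0.2, -0.2]
gripper_width: 0.3
```

```bash
python3 look.py p8; python3 -c "
from h import *
q=r.state();print(q['qpos'],cv2.Rodrigues(q['ee_rot'])[0].round(3))"
```

```text
10.1167 [380.88229448 122.92540132 321.3531436 ] [ 0.2144835  -1.57679819 -0.28279023]
[ 2.47701484e-01 -5.02606637e-01  1.82233094e+00  1.01815755e-03
  1.82267129e+00  3.11954503e-01] [[ 0.064  0.998 -0.001]
 [ 0.998 -0.064  0.001]
 [ 0.001 -0.001 -1.   ]]
```

View pics/p8_s.png

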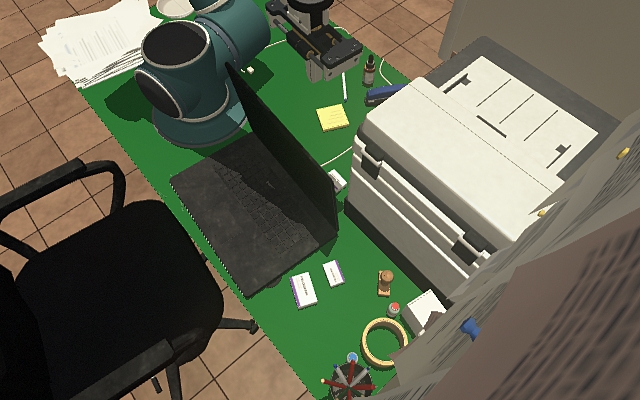

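View pics/p8_t.png

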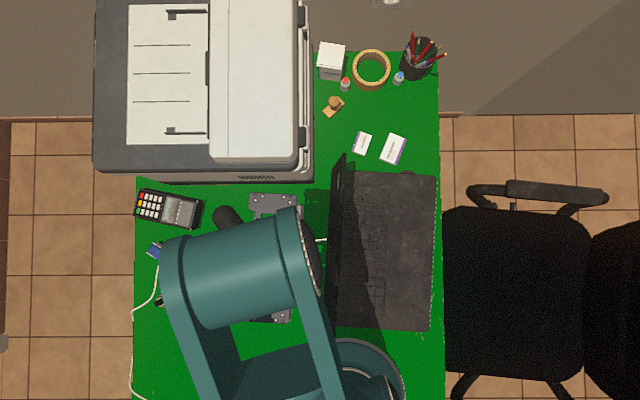

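Call:
step_arm:
  translation:
    - [0, 0, -3]
    - [0, 0, -6]
    - [0, -1, -8.3]
    - [0, -3, -8.3]
    - [0, -5, -8.3]
  dr:
    - [0, 0, 0]
    - [0, 0, 0]
    - [0, 0, 0]
    - [0, 0, 0]
    - [0, 0, 0]
  jaw: [0, 0, 0, 0, 0]

```text
t: 10.53
position: [381.3, 67.3, 237.0]
ee_rot: [-2.297, -2.141, 0.004]
wrist_force: [0.2, -0.4, 0.8]
gripper_width: 0.4
```

```bash
python3 - <<'E'
from h import *
q=r.state();print(q['t'],q['position'],q['wrist_force'])
R=210
for th in np.arange(1.50,-.01,-.07):
    s=R*np.cos(th)-8*np.sin(th);z=20.5+R*np.sin(th)+8*np.cos(th)
    print(round(th,2),"y %.0f z %.0f x %.0f"%(38.5-s+7.5,z+8,380-.066*s))
E
```

```text
10.5333 [381.26537871  67.27469927 236.97328409] [ 0.15080229 -0.40992267  0.78054364]
1.5 y 39 z 239 x 380
1.43 y 24 z 238 x 379
1.36 y 10 z 236 x 378
1.29 y -5 z 232 x 377
1.22 y -19 z 228 x 376
1.15 y -32 z 223 x 375
1.08 y -46 z 217 x 374
1.01 y -59 z 211 x 373
0.94 y -71 z 203 x 372
0.87 y -83 z 194 x 371
0.8 y -95 z 185 x 371
0.73 y -105 z 175 x 370
0.66 y -115 z 164 x 369
0.59 y -124 z 152 x 369
0.52 y -132 z 140 x 368
0.45 y -140 z 127 x 368
0.38 y -146 z 114 x 367
0.31 y -152 z 100 x 367
0.24 y -156 z 86 x 367
0.17 y -160 z 72 x 366
0.1 y -162 z 57 x 366
0.03 y -164 z 43 x 366
```

Call:
step_arm:
  translation:
    - [0, -1.5, 0.1]
    - [0, -3, 0.1]
    - [-0.1, -4.5, 0]
    - [-0.2, -5.2, -0.1]
    - [-0.2, -5.9, -0.2]
  dr:
    - [0, 0, 0]
    - [0, 0, 0]
    - [0, 0, 0]
    - [0, 0, 0]
    - [0, 0, 0]
  jaw: [0, 0, 0, 0, 0]

```text
t: 10.95
position: [379.6, 8.4, 236.7]
ee_rot: [-2.3, -2.139, -0.0]
wrist_force: [-3.1, 3.0, 1.1]
gripper_width: 0.5
```

```bash
python3 look.py q1
```

```text
11.05 [379.6107451    8.51787412 236.57596445] [ 0.6656535  -0.36893672 -0.31429137]
```

View pics/q1_s.png

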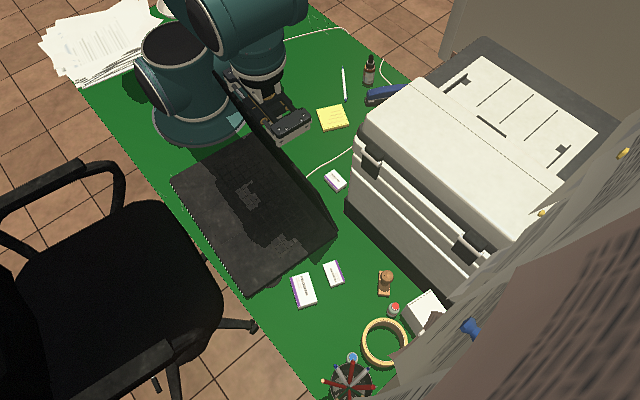

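The lid moves with the fingers (free edge leaning inward at about 330,215), and the notebook has stayed put. I'll continue along the arc.

Call:
step_arm:
  translation:
    - [-0.1, -1.4, -0.4]
    - [-0.2, -2.8, -0.8]
    - [-0.3, -4.1, -1.3]
    - [-0.4, -5.5, -1.9]
    - [-0.5, -6.8, -2.5]
  dr:
    - [0, 0, 0]
    - [0, 0, 0]
    - [0, 0, 0]
    - [0, 0, 0]
    - [0, 0, 0]
  jaw: [0, 0, 0, 0, 0]

```text
t: 11.47
position: [374.8, -58.8, 211.8]
ee_rot: [2.298, 2.142, 0.001]
wrist_force: [-0.1, 3.3, -0.5]
gripper_width: 0.4
```

Call:
step_arm:
  translation:
    - [-0.1, -1.2, -0.8]
    - [-0.2, -2.4, -1.7]
    - [-0.2, -3.6, -2.6]
    - [-0.3, -4.6, -3.6]
    - [-0.4, -5.6, -4.7]
  dr:
    - [0, 0, 0]
    - [0, 0, 0]
    - [0, 0, 0]
    - [0, 0, 0]
    - [0, 0, 0]
  jaw: [0, 0, 0, 0, 0]

```text
t: 11.88
position: [370.9, -114.9, 164.7]
ee_rot: [2.298, 2.142, 0.0]
wrist_force: [0.7, 0.3, 1.5]
gripper_width: 0.3
```

```bash
python3 look.py q2
```

```text
11.9833 [ 370.10441912 -114.91893444  163.36192935] [-0.17846952 -0.39114256  0.66008816]
```

View pics/q2_s.png

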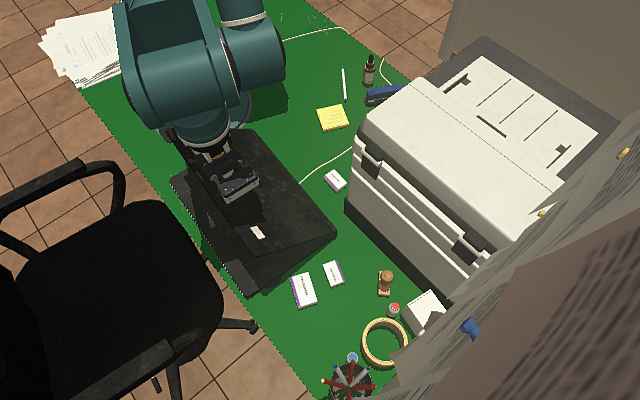

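The lid is a bit over half shut and following the fingertips, with nothing else moved. I'll go on more slowly.

Call:
step_arm:
  translation:
    - [-0.1, -0.9, -1.2]
    - [-0.1, -1.7, -2.4]
    - [-0.1, -2.5, -3.7]
    - [-0.2, -3.1, -5]
    - [-0.2, -3.7, -6.4]
  dr:
    - [0, 0, 0]
    - [0, 0, 0]
    - [0, 0, 0]
    - [0, 0, 0]
    - [0, 0, 0]
  jaw: [0, 0, 0, 0, 0]

```text
t: 12.4
position: [368.5, -152.0, 99.8]
ee_rot: [2.298, 2.142, -0.0]
wrist_force: [-0.1, -0.2, 0.8]
gripper_width: 0.5
```

Call:
step_arm:
  translation:
    - [0, -0.3, -1.1]
    - [0, -0.6, -2.1]
    - [0, -0.8, -3.1]
    - [-0.1, -0.9, -4]
    - [-0.1, -1, -4.6]
  dr:
    - [0, 0, 0]
    - [0, 0, 0]
    - [0, 0, 0]
    - [0, 0, 0]
    - [0, 0, 0]
  jaw: [0, 0, 0, 0, 0]

```text
t: 12.82
position: [367.4, -161.5, 53.8]
ee_rot: [-2.298, -2.141, 0.0]
wrist_force: [-0.6, 0.1, 0.3]
gripper_width: 0.7
```

```bash
python3 look.py q3
```

```text
12.9167 [ 367.27194717 -161.38871476   53.93415007] [-0.26794374  0.036346    0.51168749]
```

View pics/q3_s.png

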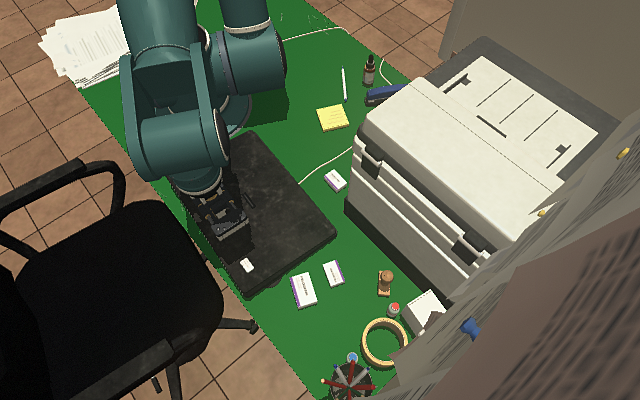

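The lid is nearly shut. I'll lower in small increments and watch the vertical force.

Call:
step_arm:
  translation:
    - [0, 0, -0.5]
    - [0, 0, -0.9]
    - [0, 0, -1.2]
    - [0, 0, -1.4]
    - [0, 0, -1.5]
  dr:
    - [0, 0, 0]
    - [0, 0, 0]
    - [0, 0, 0]
    - [0, 0, 0]
    - [0, 0, 0]
  jaw: [0, 0, 0, 0, 0]

```text
t: 13.33
position: [367.6, -161.5, 39.7]
ee_rot: [-2.298, -2.141, 0.0]
wrist_force: [-0.0, 0.2, 0.6]
gripper_width: 0.1
```

Call:
step_arm:
  translation:
    - [0, 0, -0.05]
    - [0, 0, -0.1]
    - [0, 0, -0.15]
    - [0, 0, -0.2]
    - [0, 0, -0.2]
  dr:
    - [0, 0, 0]
    - [0, 0, 0]
    - [0, 0, 0]
    - [0, 0, 0]
    - [0, 0, 0]
  jaw: [0, 0, 0, 0, 0]

```text
t: 13.75
position: [367.6, -161.6, 37.9]
ee_rot: [2.298, 2.142, 0.0]
wrist_force: [0.8, -0.6, 0.5]
gripper_width: 0.4
```

Call:
step_arm:
  translation:
    - [0, 0, -0.05]
    - [0, 0, -0.1]
    - [0, 0, -0.15]
    - [0, 0, -0.15]
    - [0, 0, -0.15]
  dr:
    - [0, 0, 0]
    - [0, 0, 0]
    - [0, 0, 0]
    - [0, 0, 0]
    - [0, 0, 0]
  jaw: [0, 0, 0, 0, 0]

```text
t: 14.17
position: [367.7, -161.6, 36.7]
ee_rot: [2.298, 2.141, 0.0]
wrist_force: [-1.7, 0.9, 4.8]
gripper_width: 0.4
```

Call:
step_arm:
  translation:
    - [0, 0, -0.05]
    - [0, 0, -0.1]
    - [0, 0, -0.1]
    - [0, 0, -0.1]
    - [0, 0, -0.1]
  dr:
    - [0, 0, 0]
    - [0, 0, 0]
    - [0, 0, 0]
    - [0, 0, 0]
    - [0, 0, 0]
  jaw: [0, 0, 0, 0, 0]

```text
t: 14.58
position: [367.7, -161.7, 36.6]
ee_rot: [2.299, 2.141, -0.0]
wrist_force: [-7.8, 3.9, 19.9]
gripper_width: 0.6
```

The fingers stopped at a tip height of 28.6 mm with 20 N, so the lid is on its stop. I'll retreat and look.

Call:
step_arm:
  translation:
    - [0, 0, 0.1]
    - [0, 0, 1]
    - [0, 0, 4]
    - [0, 0, 8]
    - [0, 0, 12]
  dr:
    - [0, 0, 0]
    - [0, 0, 0]
    - [0, 0, 0]
    - [0, 0, 0]
    - [0, 0, 0]
  jaw: [0, 0, 0, 0, 0]

```text
t: 15.0
position: [366.9, -161.3, 156.8]
ee_rot: [-2.298, -2.141, 0.001]
wrist_force: [1.2, -0.1, 0.3]
gripper_width: 0.4
```

Call:
step_arm:
  translation:
    - [0, 3, 4]
    - [0, 7, 8]
    - [0, 11, 10]
    - [0, 15, 12]
    - [0, 19, 13]
  dr:
    - [0, 0, 0]
    - [0, 0, 0]
    - [0, 0, 0]
    - [0, 0, 0]
    - [0, 0, 0]
  jaw: [0, 0, 0, 0, 0]

```text
t: 15.42
position: [367.1, 3.9, 278.8]
ee_rot: [2.299, 2.139, 0.003]
wrist_force: [1.1, 0.0, 1.1]
gripper_width: 0.3
```

Call:
step_arm:
  translation:
    - [0, 4, 1]
    - [0, 8, 2]
    - [0, 12, 2]
    - [0, 16, 2]
    - [0, 20, 2]
  dr:
    - [0, 0, 0]
    - [0, 0, 0]
    - [0, 0, 0]
    - [0, 0, 0]
    - [0, 0, 0]
  jaw: [0, 0, 0, 0, 0]

```text
t: 15.83
position: [366.8, 204.9, 296.9]
ee_rot: [2.298, 2.142, 0.002]
wrist_force: [0.5, -1.3, 1.1]
gripper_width: 0.8
```

```bash
python3 look.py f; python3 - <<'E'
from h import *
t=cv2.imread("pics/f_t.png");s=cv2.imread("pics/f_s.png")
cv2.imwrite("pics/fz.png",np.hstack([cv2.convertScaleAbs(cv2.resize(x,(400,560),interpolation=2),alpha=2.2,beta=20) for x in (s[110:320,165:315],t[130:340,310:460])]))
E
```

```text
15.9333 [366.53004295 207.12782524 295.9110616 ] [-0.79836274 -0.78790912 -0.49234833]
```

View pics/fz.png

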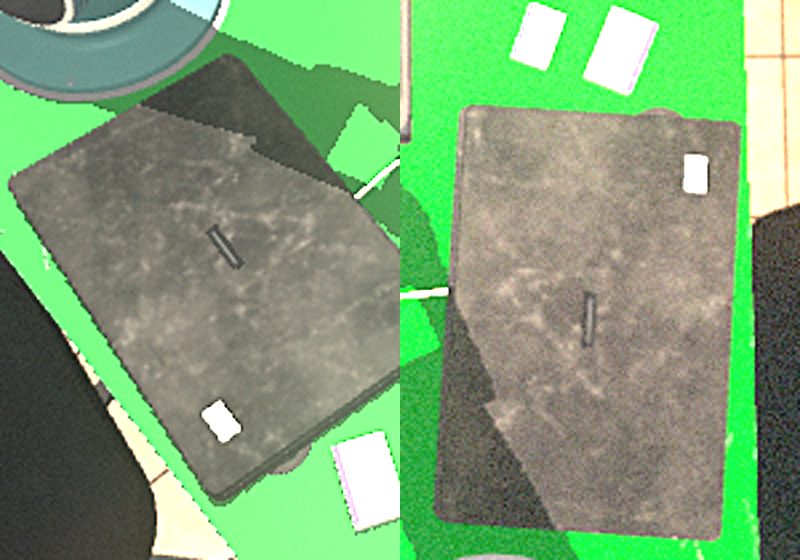

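View pics/f_s.png

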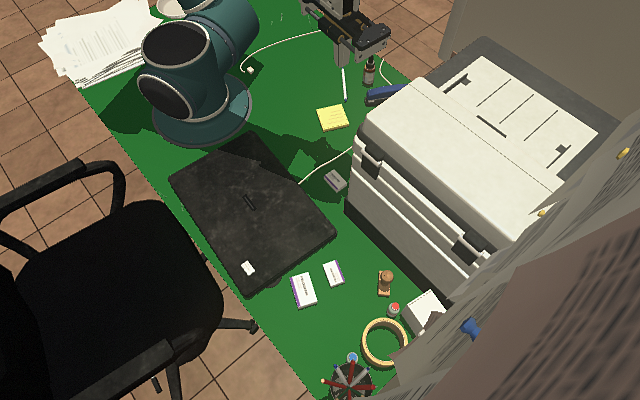

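The lid is shut flush, and the notebook is in place (corner at scene 247,297, as before). The carton lies clear beyond the tab (304,290), and the gripper is in free air. I'll let the arm settle, then hand in.

Call:
step_arm:
  translation:
    - [0, 0, 0]
    - [0, 0, 0]
    - [0, 0, 0]
    - [0, 0, 0]
    - [0, 0, 0]
  dr:
    - [0, 0, 0]
    - [0, 0, 0]
    - [0, 0, 0]
    - [0, 0, 0]
    - [0, 0, 0]
  jaw: [0, 0, 0, 0, 0]

```text
t: 16.35
position: [367.9, 201.8, 296.3]
ee_rot: [2.301, 2.139, 0.001]
wrist_force: [-0.1, -0.5, 0.1]
gripper_width: 0.3
```

```bash
python3 -c "
from h import *
print(r.hand_in())"
```

```text
the job is handed in; nothing more can be done
None
```

I pushed the carton off the notebook's far side, then shut the lid from behind and handed in at about 16 s of the 69 s allowed; no verdict was reported.

- **Carton:** After the first push it lay flat on the desk, but its rear corner was at a low tab on the notebook's far side. I nudged it sideways, and the last pictures show it flat and about 15 mm clear of the notebook and tab. I could not measure the contact force directly.
- **Lid:** I followed its arc with closed fingertips. It stopped with the fingertips about 28.6 mm above the desk under 20 N, which matches the shut height of 28.5 mm. The final pictures show it flush.
- **Notebook and other things:** By eye, the notebook is where it stood, and the memo pad and rubber stamp look unmoved. I did not check the mouse closely in the last pictures. The gripper stands in free air.

No check failed or disagreed at the end.

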